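# Latch the whetstone into its holder

### The arm

A 7-joint arm with a two-finger parallel gripper is mounted at the origin on a cart in front of the work surface, level with it; the furniture and walls round the work are solid. World frame = base frame: x ahead of the robot, y to its left, z up, the work surface at z = 0. Lengths are in m, angles in rad, forces in N, time in s.
With the tool pointing down it reaches from about 0.35 to 0.9 m from the base axis. Payload 8.1 kg.
Tool frame: the origin (TCP) lies on the centre line of the jaws, within the pads' length; the fingertips stand arm.tips_ahead ahead of it and the grasp point (between the pads) lies 8 mm behind it (arm.tips_ahead is the distance from the TCP to the fingertips, in m); z points along the fingers, y is the direction in which the jaws open and shut (so a half turn about z gives the same grasp; the last joint's range is limited). The gripper opens to 92 mm and grips with 3 to 60 N. Pads are 19 mm wide; open, the fingers measure 130 mm over their backs; the gripper's body (75 mm by 190 mm) begins 47 mm behind the grasp point.
Start: joints at [1.055, 0.434, 0.025, 1.573, -0.012, 1.134, -0.075], TCP at [0.251, -0.573, 0.238] pointing down, gripper open.
Joint ranges: [-2.62, 2.62], [-0.44, 2.09], [-1.27, 1.32], [0.08, 2.57], [-1.32, 4.46], [0.12, 2], [-2.74, 2.74]. Speed limits (rad/s): [2.22, 2.22, 3.01, 3.01, 3.14, 3.14, 3.14].

### API

Orientations are given as a rotation vector (axis times angle).
In Python, from cell import arm gives the robot as it stands. The module is installed in compiled form; this text tells all that it offers.
- The arm moves only by the tool jog_arm, never from a script. Its argument "moves" is a list of rows, each an object with "twist": the turn, a rotation vector about the tool's x, y, z in units of 10 degrees (1.0 is 10 degrees), a list of three; "xyz": the shift along the tool's x, y, z in units of 60 mm (1.0 is 60 mm), a list of three; "grip": the closure, from -1 (fully open) to 1 (shut). A call has 1 to 5 rows; each row is the pose to reach, as a shift and turn from the pose commanded when the call began, along the tool's axes at that moment; what a row does not reach only later rows make up. A row lasts 1/8 s, in which the tool goes at most 62.5 mm and 10.7 degrees, less where a joint would pass 70% of its speed; a pose out of reach is approached as far as the arm can. A call with a gripper value outside its range is refused whole. The fingers move at their own pace and stop on an object; "force" is the grip in N (left out, the last holds). Time passes only in rows, so rows that repeat a pose let the fingers close. It gives the time, the measured TCP pose, the force and the opening at its end, in the units of the state.
- arm.observe(): the state, without advancing time (a new reading comes with each control period).
- arm.get_image(name): name is "side" or "top" or "wrist"; returns the picture (480x640x3 uint8, blue, green, red); there is no depth.
- arm.camera_params(name): a dict with "mtx" (3x3 intrinsics, pixels), "T" (4x4, takes a point from camera to world coordinates); the wrist camera has in their place "T_tool_cam" (4x4, takes a point from camera to tool coordinates, whose origin is the TCP and whose axes are the flange's). Camera axes: x right, y down, z forward; pixel columns grow to the right and rows downward; lengths in m; the calibration is good to about 2 mm. The wrist camera is an equidistant fisheye: a pixel r from the principal point sees the ray r / f radians off the axis. A picture is of the moment at which its call begins: read the wrist's pose just before it. camera_params takes no time and is no camera call.
- arm.sign_off(): hands the job in, once; it reports no verdict.
The state is a dict: "clock": time; "joints": joint angles; "dq": joint speeds; "joint_efforts": joint torques, N m; "position": TCP position; "ee_rot": TCP orientation; "force": force on the tool from outside, world axes, zero at the start; "ft_torque": the same for the moment, N m; "width": opening from 0.0 (shut) to 1.0 (fully open).
Only numpy, scipy, OpenCV 4.12 (cv2) and the standard library are available. Lean on these libraries where they do the work, as an engineer would, in place of code of your own. Each camera call takes 0.05 s, during which the arm holds its last target. There are 200 camera calls.

### The job

The green whetstone lies loose in the wooden stone holder: clamp it with the toggle latch. Take the bail by its black knob and feel its cross bar down into the groove of the keeper on the sliding jaw and back under the hook's lip, without forcing it; then let go of it and press the red lever over and fully down until it stays shut and the jaw grips the stone, without pressing hard. Do not disturb the marker or the two wooden handle blanks beside the holder.

Things in the scene. Friction and masses are not known exactly. Their poses are not given: they have to be found in the camera images.
- holder: Whetstone holder, fixed: wooden board 236 x 126 mm, top 12 mm over the table. Origin on the table under it; x along it from lever to jaw, y from latch to stone, z up. All latch parts move in its plane y = -33 mm. The stone's bed is at y = +27 mm, between the jaw and a sprung pad (gives 1 mm per 3 N). Shut, nothing but the bail's knob is higher than 50 mm.
- pivot (a point): The lever's pivot, fixed on the holder at (0, -33, 42) mm; the steel bracket under it is 10 mm wide. Once the bail is hooked, shutting the lever draws jaw and stone to -x. The load (up to 60 N on the bar, 10 N at the lever's end) comes in the last 1.4 rad and must be held until the lever passes centre at about 0.15 rad; past it the load helps it shut; press it home to its hard stop at 0, where it stays.
- lever (a joint): Lever angle about the pivot, rad: 0 shut (level, points to the holder's -x), 1.57 upright, 2.7 open stop, leaning to +x. Stiff (0.04 N m), stays where left. Its red grip is 20 mm wide, 6 mm thick and reaches from 33 to 83 mm from the pivot. Along the lever's length its pressing face (top when shut) stays 5 mm off the line through the pivot.
- lever_pad (a point): Point amid the red grip's pressing face, 65 mm from the pivot along the lever and 5 mm off it: at (-65, 0, +5) mm from the pivot, in the holder's axes, when shut.
- bail: Wire bail, wire 4.6 mm thick: two arms 85 mm long, 13 mm either side of the latch plane, joined by a cross bar. Origin on its hinge on the lever, 20 mm from the pivot: at lever angle q it is at x = -20 cos(q - 0.157), z = 20 sin(q - 0.157) mm from the pivot. Bail x runs to the bar, z to the knob's side. Light friction, stays where left; starts raised 0.4 to 1.3 rad over level.
- bail_bar (a point): Middle of the bail's cross bar, 85 mm from the bail's hinge; bar radius 2.3 mm.
- bail_knob (a point): Centre of the bail's black knob: a cylinder 14 mm across, 14 mm long, axis along the holder's y, 10 mm beyond the bar and 20 mm above it in the bail's own x and z. Grip it from above on its two end faces, fingers closing along the holder's y; it spins freely on its pin as the bail swings. It moves only in the latch plane, in arcs about the pivot, the radius changing as the lever turns.
- jaw: Sliding aluminium jaw with the steel keeper on it. Origin at the holder's when open (as it starts); slides up to 25 mm to the holder's -x, 4 N friction; after 3 mm it holds the stone against the sprung pad. Top of its plate 19.5 mm over the table, of the bar before the stone 37 mm.
- keeper_mean (a point): Moves with the jaw: mean place of the middle of the keeper's groove, 83.6 mm from the pivot when open, at the height of a seated bar's centre (42 mm). The keeper is screwed on in slots and NOT measured: the true groove lies up to 9 mm either way along the holder's x. Find it by feel. The groove runs along the holder's y and opens upward, mouth 7 mm wide. The keeper is 16 mm wide in y.
- keeper_top (a point): Point 8 mm above keeper_mean: height of the keeper's flat tops, 50 mm over the table; a bar riding there has its centre at about 52 mm. On the pivot's side of the groove is the hook: a post 8 mm thick with a lip 2.5 mm out over the groove, 4.5 to 8 mm above keeper_mean; on the far side a flat fence 24 mm long. Drawn against the post under the lip, the bar's centre is 3.7 mm from the mouth's middle.
- green_stone: Green whetstone, 46 x 108 x 22 mm, 0.26 kg, loose in the bed, its length along the holder's x. Origin: centre of its underside.
- marker_1: White felt marker with a black cap, 124 x 13 x 14 mm, loose on the table past the lever's end, lying across. Origin: centre of its underside.
- handle_blank_b: Light wooden handle blank, 23 x 118 x 19 mm, loose on the table past the jaw's end, lying across. Origin: centre of its underside.
- handle_blank_c: Dark wooden handle blank, 23 x 118 x 19 mm, loose on the table beyond the stone, its length roughly along the holder. Origin: centre of its underside.
There are look-alikes about, which are no part of the job. Leave any purple look-alike of the green_stone alone.

How it is judged:
On the way:
1. the bail's cross bar is down at the keeper (its centre lower than 44.5 mm above the table and more than 62 mm from the pivot along the holder) while the lever still stands up (more than 0.6 rad) (z of bail_bar in the frame of holder below 0.0445 m and x of bail_bar in the frame of holder above 0.062 m and value of joint lever above 0.6 rad), for 0.2 s.
At the end, for the whole second after the job is handed in: The lever stays shut (below 0.08 rad); the bail's bar is in the keeper (centre below 44.5 mm) and pulls the jaw with over 4 N; the jaw is drawn over 4 mm and presses the green stone with over 3 N; the stone is at rest in its bed (raised under 4 mm) (value of joint lever below 0.08 rad and contact force between bail and jaw above 4 N and contact force between jaw and green_stone above 3 N and x of jaw in the frame of holder below -0.004 m and z of bail_bar in the frame of holder below 0.0445 m and z of green_stone in the frame of holder below 0.016 m and linear speed of green_stone below 0.01 m/s); the robot touches nothing.
It fails at once if while the fingers are on the bail, it is forced against the keeper with more than 25 N (contact force between the fingers and bail above 1 N and contact force between bail and jaw above 25 N).
It fails at once if with the lever below 0.45 rad the fingers press on the latch or the holder with more than 35 N (value of joint lever below 0.45 rad and contact force between the fingers and holder above 35 N).
It fails at once if the marker is moved by more than 15 mm (distance of marker_1 from where it was at the start of the episode above 0.015 m).
It fails at once if the light handle blank is moved by more than 15 mm (distance of handle_blank_b from where it was at the start of the episode above 0.015 m).
It fails at once if the dark handle blank is moved by more than 15 mm (distance of handle_blank_c from where it was at the start of the episode above 0.015 m).
It also fails if it takes over 72 s, if anything falls off the work surface, if the arm or the gripper's body presses on something with over 40 N, if the wrist force passes 120 N, or if a joint passes its speed limit or range.

## Working session

There is one attempt and no reset: what is moved stays moved. The work goes in short steps, Python scripts to look and compute and a tool call to move; the robot and the scene stay as the last step left them, time stands still between calls to the robot, and variables do not carry over. Pictures are saved under pics/ and viewed, about 8 in all and at most 12, crops included, and the job is handed in when it is done.

Besides the shell and the picture viewer there is one more tool, called after "Emit:" as name(argument=value, ...), one argument or row to a line, values as JSON. jog_arm: Moves the arm, as the interface text tells. Its arguments: {"type":"object","properties":{"moves":{"type":"array","items":{"type":"object","properties":{"twist":{"type":"array","items":{"type":"number"}},"xyz":{"type":"array","items":{"type":"number"}},"grip":{"type":"number"}}}},"force":{"type":"number"}},"required":["moves"]}

```bash
mkdir -p pics; python3 - <<'E'
from cell import arm
import cv2,numpy as np
s=arm.observe();print(s, arm.tips_ahead)
for n in("side","top"):
    cv2.imwrite(f"pics/{n}0.png",arm.get_image(n)); print(n,arm.camera_params(n))
print(arm.camera_params("wrist"))
E
```

```text
{'clock': 0.0, 'joints': array([ 1.05538544,  0.43521297,  0.02496647,  1.57406734, -0.01156315,
        1.13397848, -0.07507305]), 'dq': array([ 0.00031143,  0.00066183, -0.00037097, -0.00018981, -0.00175451,
       -0.00023744,  0.0015049 ]), 'joint_efforts': array([-7.51437674e-04, -6.67859530e+01,  9.84555781e-01, -3.14464903e+01,
       -6.07625535e-02,  4.26218624e-02,  1.66796272e-04]), 'position': array([ 0.25049494, -0.57209105,  0.23696261]), 'ee_rot': array([-3.07350046e+00, -6.43518695e-01,  7.46515672e-04]), 'force': array([-0.98291807, -0.47081179,  0.69069273]), 'ft_torque': array([ 0.00409556, -0.07295458, -0.01011445]), 'width': 1.0009372347572008} 0.011
side {'mtx': array([[516.80354699,   0.        , 330.93962831],
       [  0.        , 516.80354699, 242.51245117],
       [  0.        ,   0.        ,   1.        ]]), 'T': array([[ 0.87589962, -0.27768757,  0.39457505,  0.2134193 ],
       [-0.48246372, -0.49500504,  0.72263322, -0.53854268],
       [-0.00534963, -0.82332231, -0.56754891,  0.56485848],
       [ 0.        ,  0.        ,  0.        ,  1.        ]])}
t
[... 235 characters left out ...]
    [-0.9998668 ,  0.01321689, -0.00957551,  0.07153712],
       [ 0.00813516, -0.10502923, -0.99443586,  0.94835029],
       [ 0.        ,  0.        ,  0.        ,  1.        ]])}
{'mtx': array([[371.64829954,   0.        , 317.42765845],
       [  0.        , 371.64829954, 237.14372789],
       [  0.        ,   0.        ,   1.        ]]), 'T_tool_cam': array([[ 6.61181303e-04, -9.67411338e-01, -2.53209136e-01,
         6.79293540e-02],
       [ 9.99999499e-01,  4.49221680e-04,  8.94907777e-04,
         1.60665591e-04],
       [-7.51996896e-04, -2.53209601e-01,  9.67411150e-01,
        -1.47405427e-01],
       [ 0.00000000e+00,  0.00000000e+00,  0.00000000e+00,
         1.00000000e+00]])}
```

View pics/side0.png

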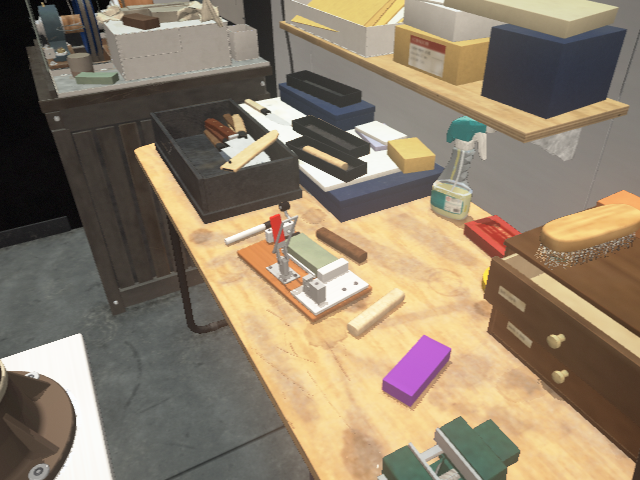

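View pics/top0.png

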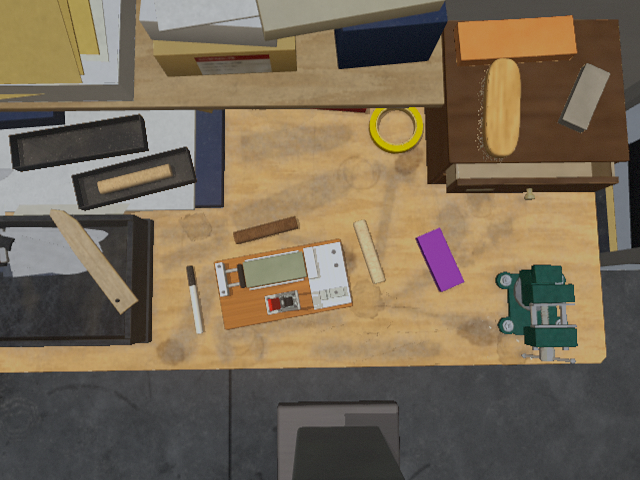

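The side view shows the holder near (300,270) and the top view shows it near (284,284). I'll enlarge both.

```bash
python3 - <<'E'
import cv2,numpy as np
a=cv2.imread("pics/top0.png")[225:340,205:365]; b=cv2.imread("pics/side0.png")[190:330,220:400]
cv2.imwrite("pics/c1.png",cv2.resize(a,None,fx=5,fy=5,interpolation=cv2.INTER_CUBIC))
cv2.imwrite("pics/c2.png",cv2.resize(b,None,fx=4.2,fy=4.2,interpolation=cv2.INTER_CUBIC))
E
```

```text
(no output)
```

View pics/c1.png

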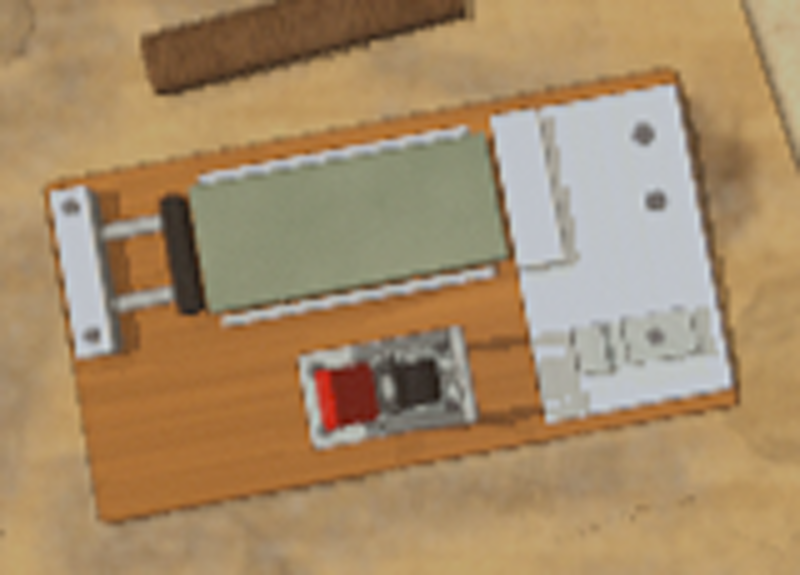

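View pics/c2.png

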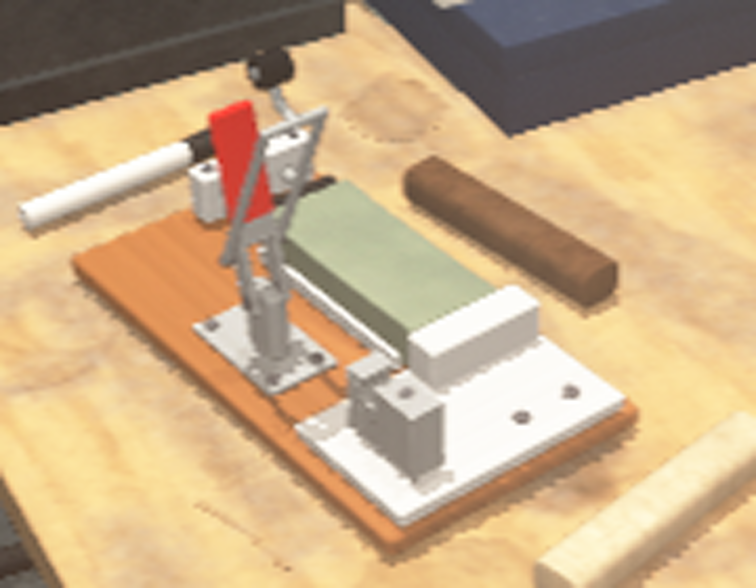

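```bash
cat > h.py <<'E'
import numpy as np,cv2
from scipy.optimize import least_squares
from scipy.spatial.transform import Rotation as R
from cell import arm
P={n:arm.camera_params(n) for n in("side","top","wrist")}
def ray(n,u,v,Tw=None):
    p=P[n];K=p["mtx"]
    d=np.array([(u-K[0,2])/K[0,0],(v-K[1,2])/K[1,1],1.])
    T=p["T"];d=T[:3,:3]@d;return T[:3,3],d/np.linalg.norm(d)
def onz(n,u,v,z):
    o,d=ray(n,u,v);return o+d*(z-o[2])/d[2]
def proj(n,X):
    p=P[n];T=p["T"];c=(np.asarray(X)-T[:3,3])@T[:3,:3];c=c@p["mtx"].T;return c[...,:2]/c[...,2:]
def tri(a,b):
    (o1,d1),(o2,d2)=a,b
    s=np.linalg.lstsq(np.c_[d1,-d2],o2-o1,rcond=None)[0]
    p,q=o1+d1*s[0],o2+d2*s[1];return (p+q)/2,np.linalg.norm(p-q)
E
cat > m1.py <<'E'
from h import *
ct=lambda u,v:(205+u/5-.4,225+v/5-.4)
cs=lambda u,v:(220+u/4.2-.4,190+v/4.2-.4)
C=np.array([[-118,63,12],[118,63,12],[118,-63,12],[-118,-63,12]])/1e3
pt=np.array([ct(*p) for p in[(47,185),(677,70),(738,402),(100,522)]])
ps=np.array([cs(*p) for p in[(637,405),(390,545),(75,260)]])
def W(x,X):
    c,s=np.cos(x[2]),np.sin(x[2]);X=np.asarray(X)
    return np.c_[x[0]+c*X[:,0]-s*X[:,1],x[1]+s*X[:,0]+c*X[:,1],X[:,2]]
f=lambda x:np.r_[(proj("top",W(x,C))-pt).ravel(),(proj("side",W(x,C[[1,2,3]]))-ps).ravel()]
g=onz("top",*pt.mean(0),.012)
r=least_squares(f,[g[0],g[1],-1.5]);x=r.x
print("holder",x,r.fun.round(1))
np.save("holder.npy",x)
def toH(p):
    d=np.asarray(p)-[x[0],x[1],0];c,s=np.cos(x[2]),np.sin(x[2])
    return np.array([c*d[0]+s*d[1],-s*d[0]+c*d[1],d[2]])*1e3
k,e=tri(ray("top",*ct(415,383)),ray("side",*cs(271,68)));print("knob",k,toH(k).round(1),e*1e3)
for n,p in{"barL":(262,143),"barR":(323,112),"hingeL":(230,258),"hingeR":(280,235),"redTop":(230,108),"redbotmid":(258,215)}.items():
    o,d=ray("side",*cs(*p)); oH=toH(o);dH=toH(o+d)-oH
    y={"barL":-46,"barR":-20,"hingeL":-46,"hingeR":-20}.get(n,-33)
    print(n,(oH+dH*(y-oH[1])/dH[1]).round(1))
for p in[(578,345),(612,345),(624,345),(705,335)]: print(toH(onz("top",*ct(*p),.05)).round(1))
E
python3 m1.py
```

```text
holder [ 0.51396608  0.12434309 -1.40309732] [-0.4 -0.9  0.6 -1.   1.3  0.5  0.2  0.4  0.9  0.1 -0.5 -0.8 -1.9 -1.5]
knob [0.48338515 0.10957869 0.15385683] [  9.5 -32.6 153.9] 1.6465166784125675
barL [ 22.6 -46.  132.6]
barR [ 25.3 -20.  137.4]
hingeL [ -7.4 -46.   63.6]
hingeR [-10.5 -20.   61.7]
redTop [-20.  -33.  122.5]
redbotmid [ -5.1 -33.   80. ]
[ 62.  -30.9  50. ]
[ 73.7 -33.1  50. ]
[ 77.8 -33.8  50. ]
[106.2 -35.5  50. ]
```

```bash
cat >> h.py <<'E'
import os
if os.path.exists("holder.npy"):
    hx=np.load("holder.npy"); HR=R.from_euler("z",hx[2]).as_matrix(); HO=np.array([hx[0],hx[1],0])
    DOWN=np.c_[-HR[:,0],HR[:,1],[0,0,-1]]   # tool x = -holder x, y = holder y
    toH=lambda p:(HR.T@(np.asarray(p)-HO))*1e3
    toW=lambda h:HO+HR@(np.asarray(h)/1e3)
def st():
    s=arm.observe();print("t",round(s["clock"],2),"tcpH",toH(s["position"]).round(1),"F_H",(HR.T@s["force"]).round(1),"w",round(s["width"]*92,1));return s
def go(h,Rt=None):
    s=st();Rc=R.from_rotvec(s["ee_rot"]).as_matrix();Rt=DOWN if Rt is None else Rt
    print("xyz",(Rc.T@(toW(h)-s["position"])/.06).round(3),"twist",(np.degrees(R.from_matrix(Rc.T@Rt).as_rotvec())/10).round(3))
PV=np.array([0,42.])
def fk(q,th):
    a=q-.157;h=PV+20*np.array([-np.cos(a),np.sin(a)])
    e=np.array([np.cos(th),np.sin(th)]);n=np.array([-e[1],e[0]])
    return h,h+85*e,h+95*e+20*n   # hinge, bar, knob (holder x,z)
def ik(p,which=2,g=(1.3,.3)):
    r=least_squares(lambda v:fk(*v)[which]-p,g);return r.x
E
python3 - <<'E'
from h import *
go([100,-33,140])
print("knob now",ik([9.5,153.9],g=(1.3,1.16)))
for b in([76.5,55],[76.5,52],[76.5,42],[72.8,42]):
    v=ik(b,1,(1.3,-.1));print(b,v.round(3),fk(*v)[2].round(1))
E
```

```text
t 0.1 tcpH [ 642.7 -376.1  237. ] F_H [-0.6 -0.4  0.4] w 92.1
xyz [ 7.741 -7.385  1.627] twist [-8.000e-03 -5.000e-03 -7.596e+00]
knob now [1.1664628 1.1542635]
[76.5, 55] [ 1.298 -0.061] [87.7 74.4]
[76.5, 52] [ 1.311 -0.098] [88.4 70.9]
[76.5, 42] [ 1.404 -0.225] [90.7 59.3]
[72.8, 42] [ 1.177 -0.202] [86.6 59.6]
```

Emit:
jog_arm(
  moves=[
    {"xyz":[7.74,-7.4,0],"twist":[0,0,-7.6],"grip":-1},
    {"xyz":[7.74,-7.4,0],"twist":[0,0,-7.6],"grip":-1},
    {"xyz":[7.74,-7.4,0],"twist":[0,0,-7.6],"grip":-1},
    {"xyz":[7.74,-7.4,0],"twist":[0,0,-7.6],"grip":-1},
    {"xyz":[7.74,-7.4,0],"twist":[0,0,-7.6],"grip":-1},
  ],
)

```text
clock: 0.72
position: [0.3714, -0.2821, 0.2377]
ee_rot: [2.446, 1.971, -0.0]
force: [1.0, 0.3, 0.7]
width: 0.999
```

```bash
python3 - <<'E'
from h import *
go([100,-33,140])
E
```

```text
t 0.72 tcpH [ 376.9 -208.5  237.7] F_H [-0.1  1.1  0.7] w 91.9
xyz [5.373 0.992 1.627] twist [ 0.00e+00  1.00e-03 -2.19e+00]
```

Emit:
jog_arm(
  moves=[
    {"xyz":[5.37,1.0,0.8],"twist":[0,0,-2.19],"grip":-1},
    {"xyz":[5.37,1.0,0.8],"twist":[0,0,-2.19],"grip":-1},
    {"xyz":[5.37,1.0,0.8],"twist":[0,0,-2.19],"grip":-1},
    {"xyz":[5.37,1.0,1.63],"twist":[0,0,-2.19],"grip":-1},
    {"xyz":[5.37,1.0,1.63],"twist":[0,0,-2.19],"grip":-1},
  ],
)

```text
clock: 1.35
position: [0.4887, -0.0092, 0.1543]
ee_rot: [2.035, 2.392, 0.0]
force: [0.8, -0.7, 0.8]
width: 0.999
```

Emit:
jog_arm(
  moves=[
    {"xyz":[0.45,0.1,0.3],"twist":[0,0,0],"grip":-1},
    {"xyz":[0.45,0.1,0.3],"twist":[0,0,0],"grip":-1},
  ],
)

```text
clock: 1.6
position: [0.4886, 0.0195, 0.1355]
ee_rot: [-2.027, -2.396, 0.002]
force: [-0.5, -1.2, -0.1]
width: 0.998
```

```bash
python3 - <<'E'
from h import *
go([100,-33,140])
s=arm.observe();im=arm.get_image("wrist");np.savez("w1.npz",im=im,p=s["position"],r=s["ee_rot"])
cv2.imwrite("pics/w1.png",im)
E
```

```text
t 1.6 tcpH [ 99.1 -42.5 135.5] F_H [ 1.1 -0.7 -0.1] w 91.8
xyz [-0.014  0.158 -0.075] twist [-0.017 -0.009 -0.008]
```

View pics/w1.png

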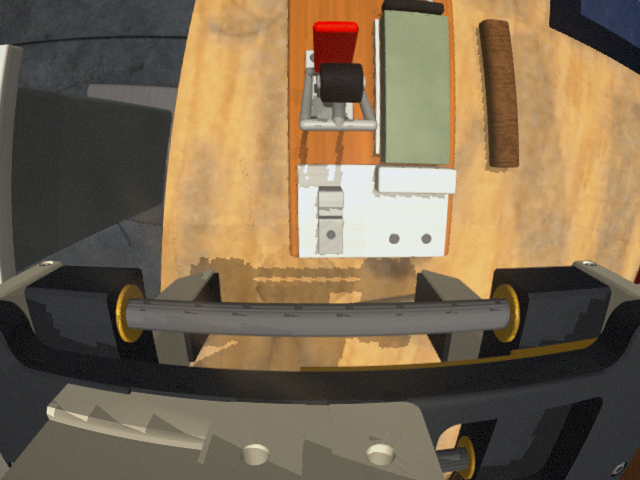

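Wrist view: keeper at about (331,215), knob at (341,83), bar at row ~126. I'll enlarge the keeper.

```bash
python3 - <<'E'
import cv2
a=cv2.imread("pics/w1.png")[150:270,280:380]
b=cv2.imread("pics/w1.png")[10:140,290:390]
import numpy as np
f=lambda a:cv2.resize(a,(400,a.shape[0]*4),interpolation=cv2.INTER_CUBIC)
A,B=f(a),f(b);A=np.pad(A,((0,B.shape[0]-A.shape[0]),(0,0),(0,0)))
cv2.imwrite("pics/w1c.png",np.hstack([A,B]))
E
```

```text
(no output)
```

View pics/w1c.png

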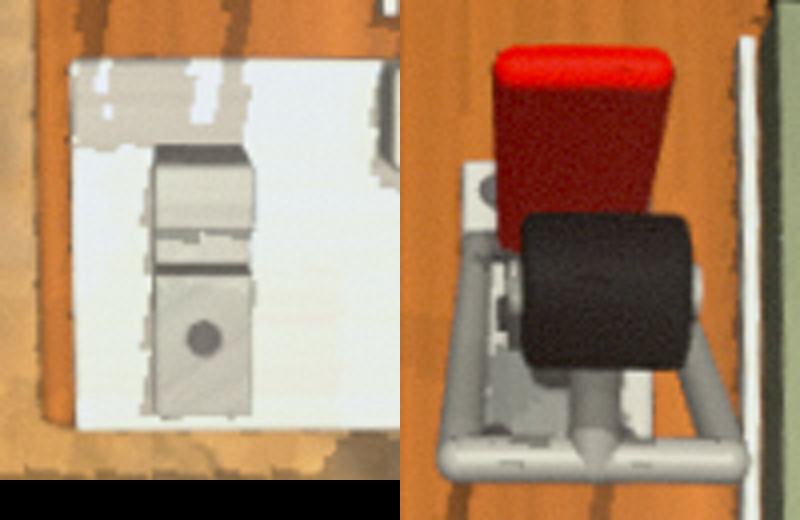

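```bash
cat >> h.py <<'E'
def wray(u,v,p,r):
    K=P["wrist"]["mtx"];d=np.array([(u-K[0,2]),(v-K[1,2])])/K[0,0];t=np.linalg.norm(d)
    c=np.r_[d/t*np.sin(t),np.cos(t)] if t else np.array([0,0,1.])
    T=P["wrist"]["T_tool_cam"];Rw=R.from_rotvec(r).as_matrix()
    return p+Rw@T[:3,3],Rw@T[:3,:3]@c
E
python3 - <<'E'
from h import *
w=np.load("w1.npz")
def hz(u,v,z=None,y=None):
    o,d=wray(u,v,w["p"],w["r"]);a,b=toH(o),HR.T@d
    t=(z-a[2])/b[2] if z is not None else (y-a[1])/b[1]
    return (a+b*t).round(1)
k=lambda u,v:(280+u/4-.4,150+v/4-.4); n=lambda u,v:(290+(u-400)/4-.4,10+v/4-.4)
for r in(166,230,275,415):print(r,hz(*k(203,r),z=50),hz(*k(155,r),z=50),hz(*k(252,r),z=50))
print("plate corner",hz(*k(75,428),z=19.5),"near",hz(*k(75,60),z=19.5))
print("knob",hz(*n(607,292),z=153.9),"bar",hz(*n(595,460),z=130),hz(*n(440,460),z=130),hz(*n(748,460),z=130))
print("redtop",hz(*n(583,66),z=120))
t,e=tri(wray(*n(607,292),w["p"],w["r"]),ray("side",220+271/4.2-.4,190+68/4.2-.4));print(toH(t),e*1e3)
E
```

```text
166 [ 62.4 -34.3  50. ] [ 62.4 -41.9  50. ] [ 62.4 -26.6  50. ]
230 [ 72.7 -34.3  50. ] [ 72.7 -41.9  50. ] [ 72.7 -26.5  50. ]
275 [ 80.  -34.2  50. ] [ 80.  -41.9  50. ] [ 80.  -26.4  50. ]
415 [103.4 -34.   50. ] [103.4 -41.9  50. ] [103.4 -26.   50. ]
plate corner [115.3 -56.8  19.5] near [ 47.4 -56.   19.5]
knob [ 10.7 -33.9 153.9] bar [ 24.4 -33.7 130. ] [ 24.4 -49.4 130. ] [ 24. -18. 130.]
redtop [-21.1 -34.3 120. ]
[ 11.2405347  -33.47551042 155.00955154] 1.189606728726792
```

Emit:
jog_arm(
  moves=[
    {"xyz":[0,0.15,-1.0],"twist":[0,0,0],"grip":-0.2},
    {"xyz":[0.75,0.15,-1.0],"twist":[0,0,0],"grip":-0.2},
    {"xyz":[1.47,0.15,-0.8],"twist":[0,0,0],"grip":0},
    {"xyz":[1.47,0.15,-0.4],"twist":[0,0,0],"grip":0},
    {"xyz":[1.47,0.15,-0.4],"twist":[0,0,0],"grip":0},
  ],
)

```text
clock: 2.28
position: [0.4837, 0.1038, 0.1603]
ee_rot: [-2.036, -2.392, 0.004]
force: [0.1, -1.0, 0.6]
width: 0.52
```

```bash
python3 - <<'E'
from h import *
go([10.9,-33.5,160])
E
```

```text
t 2.27 tcpH [ 15.2 -33.3 160.3] F_H [ 1.  -0.1  0.6] w 47.9
xyz [ 0.072 -0.004  0.006] twist [-0.013  0.006 -0.041]
```

Emit:
jog_arm(
  force=15,
  moves=[
    {"xyz":[0.07,0,0],"twist":[0,0,0],"grip":0.4},
    {"xyz":[0.07,0,0],"twist":[0,0,0],"grip":1},
    {"xyz":[0.07,0,0],"twist":[0,0,0],"grip":1},
    {"xyz":[0.07,0,0],"twist":[0,0,0],"grip":1},
    {"xyz":[0.07,0,0],"twist":[0,0,0],"grip":1},
  ],
)

```text
clock: 2.9
position: [0.4825, 0.1089, 0.161]
ee_rot: [-2.035, -2.393, 0.004]
force: [-5.1, -2.2, 5.5]
width: 0.151
```

```bash
python3 - <<'E'
from h import *
go([10.9,-33.5,160])
E
```

```text
t 2.9 tcpH [ 10.  -33.6 161. ] F_H [ 1.3 -5.4  5.5] w 13.9
xyz [-0.016  0.001  0.016] twist [-0.014  0.006 -0.036]
```

```bash
python3 - <<'E'
from h import *
k0=np.array([10.7,154.5]);v0=ik(k0,2,(1.2,1.15));print(v0)
v1=ik([77,58],1,(1.3,0));print(v1,fk(*v1)[1:])
for f in np.linspace(.1,1,10):
    v=v0+f*(v1-v0);h,b,k=fk(*v);d=(k-k0)/60;print(v.round(2),"bar",b.round(1),"xyz",[round(-d[0],3),0,round(-d[1],3)])
E
```

```text
[1.22851229 1.15289833]
[ 1.31804289 -0.02758446] (array([77., 58.]), array([87.54781492, 77.71658186]))
[1.24 1.03] bar [ 34.  132.7] xyz [np.float64(-0.187), 0, np.float64(0.049)]
[1.25 0.92] bar [ 42.5 127.2] xyz [np.float64(-0.366), 0, np.float64(0.12)]
[1.26 0.8 ] bar [ 50.2 120.7] xyz [np.float64(-0.536), 0, np.float64(0.211)]
[1.26 0.68] bar [ 57.1 113.4] xyz [np.float64(-0.693), 0, np.float64(0.321)]
[1.27 0.56] bar [ 63.1 105.3] xyz [np.float64(-0.837), 0, np.float64(0.449)]
[1.28 0.44] bar [68.1 96.6] xyz [np.float64(-0.964), 0, np.float64(0.592)]
[1.29 0.33] bar [72.1 87.4] xyz [np.float64(-1.073), 0, np.float64(0.749)]
[1.3  0.21] bar [74.9 77.8] xyz [np.float64(-1.163), 0, np.float64(0.918)]
[1.31 0.09] bar [76.5 68. ] xyz [np.float64(-1.233), 0, np.float64(1.095)]
[ 1.32 -0.03] bar [77. 58.] xyz [np.float64(-1.281), 0, np.float64(1.28)]
```

Emit:
jog_arm(
  moves=[
    {"xyz":[-0.187,0,0.049],"twist":[0,0,0],"grip":1},
    {"xyz":[-0.366,0,0.12],"twist":[0,0,0],"grip":1},
    {"xyz":[-0.536,0,0.211],"twist":[0,0,0],"grip":1},
    {"xyz":[-0.693,0,0.321],"twist":[0,0,0],"grip":1},
    {"xyz":[-0.837,0,0.449],"twist":[0,0,0],"grip":1},
  ],
)

```text
clock: 3.52
position: [0.491, 0.059, 0.1332]
ee_rot: [-2.035, -2.392, 0.003]
force: [-4.6, -0.8, -0.2]
width: 0.149
```

Emit:
jog_arm(
  moves=[
    {"xyz":[-0.127,0,0.143],"twist":[0,0,0],"grip":1},
    {"xyz":[-0.236,0,0.3],"twist":[0,0,0],"grip":1},
    {"xyz":[-0.326,0,0.469],"twist":[0,0,0],"grip":1},
    {"xyz":[-0.396,0,0.646],"twist":[0,0,0],"grip":1},
    {"xyz":[-0.396,0,0.646],"twist":[0,0,0],"grip":1},
  ],
)

```text
clock: 4.15
position: [0.495, 0.0358, 0.0943]
ee_rot: [-2.035, -2.392, 0.002]
force: [-5.4, -1.2, 0.2]
width: 0.148
```

```bash
python3 - <<'E'
from h import *
s=st();cv2.imwrite("pics/s2.png",cv2.resize(arm.get_image("side")[210:320,240:380],None,fx=5,fy=5,interpolation=cv2.INTER_CUBIC))
go([88,-33.5,84])
E
```

```text
t 4.15 tcpH [ 84.1 -33.5  94.3] F_H [ 0.2 -5.6  0.2] w 13.6
t 4.2 tcpH [ 83.9 -33.5  94.7] F_H [ 1.1 -6.5  0.3] w 13.7
xyz [-0.069  0.     0.179] twist [-0.01   0.001 -0.037]
```

View pics/s2.png

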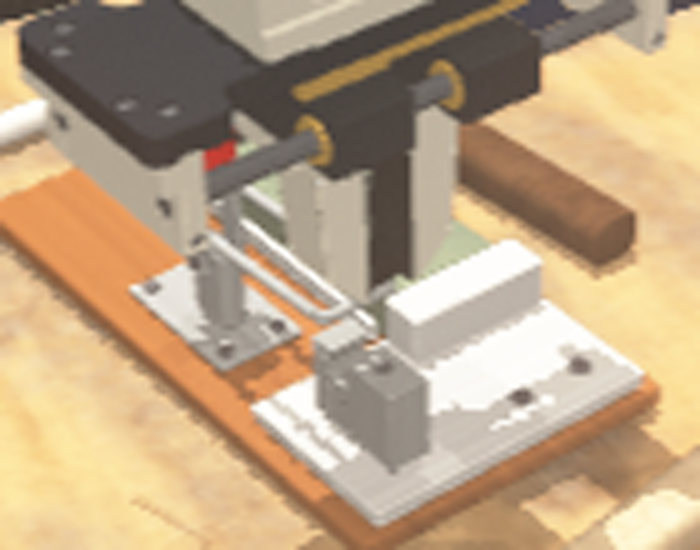

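Emit:
jog_arm(
  moves=[
    {"xyz":[-0.03,-0.01,0.12],"twist":[0,0,0],"grip":1},
    {"xyz":[-0.055,-0.015,0.24],"twist":[0,0,0],"grip":1},
    {"xyz":[-0.055,-0.015,0.24],"twist":[0,0,0],"grip":1},
  ],
)

```text
clock: 4.58
position: [0.4953, 0.0332, 0.0807]
ee_rot: [-2.035, -2.393, 0.0]
force: [-3.8, -0.6, -0.1]
width: 0.151
```

```bash
cat > b.py <<'E'
from h import *
s=st();p=toH(s["position"]);k=np.array([p[0]+.7,p[2]-6.3]);v=ik(k,2,(1.3,-.1));print("q,th",v.round(3),"bar",fk(*v)[1].round(1))
for b in([76.5,52],[76.5,49],[76.5,46],[76.5,42],[72.8,42]):
    d=(fk(*ik(b,1,(1.3,-.1)))[2]-k)/60;print(b,"x",round(-d[0],3),"z",round(-d[1],3))
E
python3 b.py
```

```text
t 4.58 tcpH [ 86.8 -33.6  80.7] F_H [-0.  -3.8 -0.1] w 13.9
q,th [ 1.287 -0.059] bar [76.3 55. ]
[76.5, 52] x -0.015 z 0.058
[76.5, 49] x -0.027 z 0.116
[76.5, 46] x -0.038 z 0.174
[76.5, 42] x -0.054 z 0.252
[72.8, 42] x 0.015 z 0.247
```

Emit:
jog_arm(
  moves=[
    {"xyz":[-0.008,-0.005,0.03],"twist":[0,0,0],"grip":1},
    {"xyz":[-0.016,-0.01,0.06],"twist":[0,0,0],"grip":1},
    {"xyz":[-0.018,-0.01,0.075],"twist":[0,0,0],"grip":1},
  ],
)

```text
clock: 4.95
position: [0.4952, 0.0322, 0.0765]
ee_rot: [2.034, 2.393, 0.001]
force: [-3.1, -0.0, -0.0]
width: 0.15
```

```bash
python3 b.py
```

```text
t 4.95 tcpH [ 87.7 -33.8  76.5] F_H [-0.5 -3.1 -0. ] w 13.8
q,th [ 1.309 -0.105] bar [76.4 51.3]
[76.5, 52] x 0.001 z -0.013
[76.5, 49] x -0.011 z 0.045
[76.5, 46] x -0.023 z 0.103
[76.5, 42] x -0.038 z 0.182
[72.8, 42] x 0.031 z 0.176
```

No contact yet; continue in small steps.

Emit:
jog_arm(
  moves=[
    {"xyz":[-0.006,0,0.022],"twist":[0,0,0],"grip":1},
    {"xyz":[-0.011,0,0.045],"twist":[0,0,0],"grip":1},
  ],
)

```text
clock: 5.2
position: [0.4953, 0.0315, 0.0737]
ee_rot: [2.035, 2.393, 0.001]
force: [-2.0, -0.3, 0.8]
width: 0.148
```

```bash
python3 b.py
```

```text
t 5.2 tcpH [ 88.5 -33.9  73.7] F_H [-0.  -2.1  0.8] w 13.6
q,th [ 1.335 -0.136] bar [76.6 49. ]
[76.5, 52] x 0.013 z -0.059
[76.5, 49] x 0.001 z -0.001
[76.5, 46] x -0.01 z 0.057
[76.5, 42] x -0.026 z 0.136
[72.8, 42] x 0.043 z 0.13
```

Emit:
jog_arm(
  moves=[
    {"xyz":[-0.004,0,0.02],"twist":[0,0,0],"grip":1},
    {"xyz":[-0.008,0,0.04],"twist":[0,0,0],"grip":1},
    {"xyz":[-0.008,0,0.04],"twist":[0,0,0],"grip":1},
  ],
)

```text
clock: 5.58
position: [0.4953, 0.0309, 0.0712]
ee_rot: [2.035, 2.393, 0.0]
force: [-0.8, -0.7, -0.3]
width: 0.149
```

```bash
python3 b.py
```

```text
t 5.58 tcpH [ 89.  -34.   71.2] F_H [ 0.5 -0.9 -0.3] w 13.7
q,th [ 1.357 -0.163] bar [76.6 46.8]
[76.5, 52] x 0.022 z -0.1
[76.5, 49] x 0.011 z -0.042
[76.5, 46] x -0.001 z 0.016
[76.5, 42] x -0.016 z 0.094
[72.8, 42] x 0.052 z 0.089
```

Emit:
jog_arm(
  moves=[
    {"xyz":[-0.006,0,0.03],"twist":[0,0,0],"grip":1},
    {"xyz":[-0.011,0,0.06],"twist":[0,0,0],"grip":1},
    {"xyz":[-0.011,0,0.06],"twist":[0,0,0],"grip":1},
  ],
)

```text
clock: 5.95
position: [0.4953, 0.0302, 0.0675]
ee_rot: [2.035, 2.393, 0.0]
force: [-0.3, -0.0, -0.2]
width: 0.152
```

```bash
python3 b.py
```

```text
t 5.95 tcpH [ 89.7 -34.1  67.5] F_H [-0.  -0.3 -0.2] w 14.0
q,th [ 1.387 -0.204] bar [76.6 43.7]
[76.5, 52] x 0.033 z -0.162
[76.5, 49] x 0.021 z -0.104
[76.5, 46] x 0.01 z -0.046
[76.5, 42] x -0.005 z 0.033
[72.8, 42] x 0.063 z 0.027
```

Emit:
jog_arm(
  moves=[
    {"xyz":[-0.004,0,0.018],"twist":[0,0,0],"grip":1},
    {"xyz":[-0.006,0,0.033],"twist":[0,0,0],"grip":1},
    {"xyz":[-0.006,0,0.033],"twist":[0,0,0],"grip":1},
  ],
)

```text
clock: 6.32
position: [0.4953, 0.0299, 0.0656]
ee_rot: [2.035, 2.393, 0.0]
force: [0.0, 0.6, -1.1]
width: 0.154
```

```bash
python3 b.py
```

```text
t 6.33 tcpH [ 90.  -34.1  65.6] F_H [-0.5  0.1 -1.1] w 14.1
q,th [ 1.406 -0.224] bar [76.5 42.1]
[76.5, 52] x 0.039 z -0.193
[76.5, 49] x 0.027 z -0.135
[76.5, 46] x 0.016 z -0.077
[76.5, 42] x 0.0 z 0.001
[72.8, 42] x 0.069 z -0.004
```

Emit:
jog_arm(
  moves=[
    {"xyz":[0.02,0,0.004],"twist":[0,0,0],"grip":1},
    {"xyz":[0.035,0,0.004],"twist":[0,0,0],"grip":1},
    {"xyz":[0.045,0,0.004],"twist":[0,0,0],"grip":1},
    {"xyz":[0.045,0,0.004],"twist":[0,0,0],"grip":1},
  ],
)

```text
clock: 6.82
position: [0.4948, 0.0325, 0.0655]
ee_rot: [2.035, 2.393, -0.0]
force: [0.8, -2.9, 0.2]
width: 0.151
```

```bash
python3 b.py
```

```text
t 6.83 tcpH [ 87.4 -34.2  65.5] F_H [3.  0.3 0.2] w 13.9
q,th [ 1.263 -0.215] bar [74.1 41.8]
[76.5, 52] x -0.005 z -0.196
[76.5, 49] x -0.017 z -0.138
[76.5, 46] x -0.028 z -0.08
[76.5, 42] x -0.043 z -0.002
[72.8, 42] x 0.025 z -0.007
```

Emit:
jog_arm(
  moves=[
    {"xyz":[0.012,0,0],"twist":[0,0,0],"grip":1},
    {"xyz":[0.022,0,0],"twist":[0,0,0],"grip":1},
    {"xyz":[0.022,0,0],"twist":[0,0,0],"grip":1},
  ],
)

```text
clock: 7.2
position: [0.4946, 0.034, 0.0655]
ee_rot: [-2.035, -2.394, -0.0]
force: [0.5, -2.7, -0.2]
width: 0.152
```

```bash
python3 b.py
```

```text
t 7.2 tcpH [ 85.8 -34.2  65.5] F_H [ 2.8  0.1 -0.2] w 13.9
q,th [ 1.172 -0.206] bar [72.7 41.6]
[76.5, 52] x -0.031 z -0.196
[76.5, 49] x -0.043 z -0.139
[76.5, 46] x -0.054 z -0.08
[76.5, 42] x -0.07 z -0.002
[72.8, 42] x -0.001 z -0.007
```

Emit:
jog_arm(
  moves=[
    {"xyz":[0.01,0,0],"twist":[0,0,0],"grip":1},
    {"xyz":[0.02,0,0],"twist":[0,0,0],"grip":1},
    {"xyz":[0.02,0,0],"twist":[0,0,0],"grip":1},
  ],
)

```text
clock: 7.58
position: [0.4945, 0.0343, 0.0655]
ee_rot: [2.035, 2.392, -0.001]
force: [1.9, -5.1, 0.2]
width: 0.149
```

```bash
python3 b.py
```

```text
t 7.58 tcpH [ 85.5 -34.2  65.5] F_H [5.3 1.  0.2] w 13.7
q,th [ 1.153 -0.204] bar [72.4 41.6]
[76.5, 52] x -0.037 z -0.196
[76.5, 49] x -0.048 z -0.139
[76.5, 46] x -0.06 z -0.08
[76.5, 42] x -0.075 z -0.002
[72.8, 42] x -0.007 z -0.007
```

Emit:
jog_arm(
  moves=[
    {"xyz":[0.005,0,0],"twist":[0,0,0],"grip":0},
    {"xyz":[0.005,0,0],"twist":[0,0,0],"grip":0},
    {"xyz":[0.005,0,0],"twist":[0,0,0],"grip":0},
    {"xyz":[0.005,0,-0.5],"twist":[0,0,0],"grip":0},
    {"xyz":[0.0,0,-1.4],"twist":[0,0,0],"grip":0},
  ],
)

```text
clock: 8.2
position: [0.493, 0.0351, 0.149]
ee_rot: [-2.032, -2.392, 0.004]
force: [1.2, -0.3, -0.7]
width: 0.495
```

```bash
python3 - <<'E'
from h import *
s=st();im=arm.get_image("wrist");np.savez("w2.npz",im=im,p=s["position"],r=s["ee_rot"])
a=im[:240,200:460];cv2.imwrite("pics/w2.png",cv2.resize(a,None,fx=2.4,fy=2.4,interpolation=cv2.INTER_CUBIC))
E
```

```text
t 8.2 tcpH [ 84.5 -35.6 149. ] F_H [ 0.5  1.1 -0.7] w 45.5
```

View pics/w2.png

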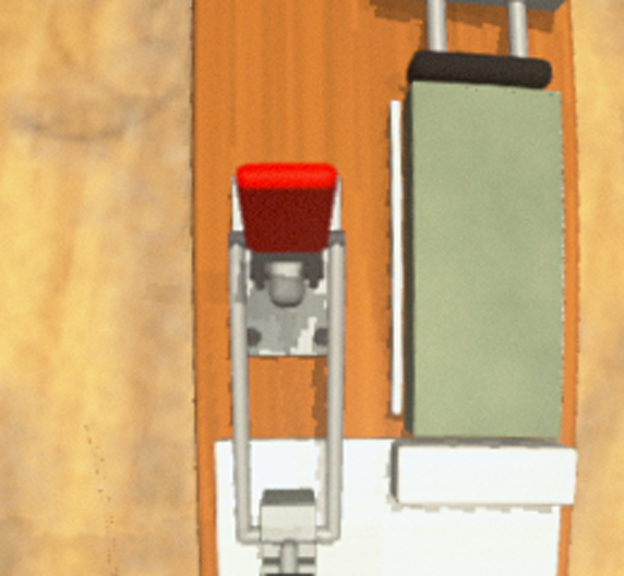

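```bash
cat > l.py <<'E'
from h import *
import sys
s=0
S=st();p=toH(S["position"])
Rc=R.from_rotvec(S["ee_rot"]).as_matrix()
print("twist",(np.degrees(R.from_matrix(Rc.T@DOWN).as_rotvec())/10).round(3))
def tgt(q,s=68):
    c=PV+s*np.array([-np.cos(q),np.sin(q)])+5*np.array([np.sin(q),np.cos(q)])
    return np.array([c[0]+9.5,-33.5,c[1]+11])
for q in map(float,sys.argv[1:]):
    d=toW(tgt(q))-S["position"];print(q,tgt(q).round(1),(Rc.T@d/.06).round(3))
print("pre",(Rc.T@(toW([15,-33.5,118])-S["position"])/.06).round(3))
E
python3 l.py 1.15 1.0
```

```text
t 8.25 tcpH [ 83.7 -31.8 156.3] F_H [0.5 1.8 5.3] w 46.1
twist [ 0.034 -0.001 -0.027]
1.15 [-13.7 -33.5 117.1] [ 1.624 -0.04   0.653]
1.0 [-23.  -33.5 112.9] [ 1.779 -0.041  0.723]
pre [ 1.145 -0.038  0.638]
```

Emit:
jog_arm(
  moves=[
    {"xyz":[0.6,-0.03,0.0],"twist":[0,0,0],"grip":1},
    {"xyz":[1.1,-0.03,0.3],"twist":[0,0,0],"grip":1},
    {"xyz":[1.14,-0.03,0.64],"twist":[0,0,0],"grip":1},
    {"xyz":[1.14,-0.03,0.64],"twist":[0,0,0],"grip":1},
    {"xyz":[1.14,-0.03,0.64],"twist":[0,0,0],"grip":1},
  ],
)

```text
clock: 8.88
position: [0.4818, 0.1021, 0.1115]
ee_rot: [2.035, 2.393, 0.0]
force: [0.2, 0.2, 0.5]
width: 0.025
```

```bash
python3 l.py 1.15 1.0 .85 .7 .6 .5
```

```text
t 8.88 tcpH [ 16.6 -35.4 111.5] F_H [-0.1  0.2  0.5] w 2.3
twist [ 0.001  0.    -0.037]
1.15 [-13.7 -33.5 117.1] [ 0.505  0.029 -0.094]
1.0 [-23.  -33.5 112.9] [ 0.66   0.028 -0.024]
0.85 [-31.6 -33.5 107.4] [0.804 0.027 0.068]
0.7 [-39.3 -33.5 100.6] [0.931 0.026 0.181]
0.6 [-43.8 -33.5  95.5] [1.007 0.025 0.266]
0.5 [-47.8 -33.5  90. ] [1.073 0.025 0.358]
pre [ 0.027  0.032 -0.108]
```

Emit:
jog_arm(
  moves=[
    {"xyz":[0.3,0.025,-0.09],"twist":[0,0,0],"grip":1},
    {"xyz":[0.5,0.025,-0.09],"twist":[0,0,0],"grip":1},
    {"xyz":[0.6,0.025,-0.05],"twist":[0,0,0],"grip":1},
    {"xyz":[0.66,0.025,-0.02],"twist":[0,0,0],"grip":1},
    {"xyz":[0.66,0.025,-0.02],"twist":[0,0,0],"grip":1},
  ],
)

```text
clock: 9.5
position: [0.4766, 0.1419, 0.1121]
ee_rot: [-2.034, -2.394, -0.0]
force: [-0.6, -0.6, 0.4]
width: 0.003
```

```bash
python3 l.py 1.0 .9 .8 .7 .6 .5
```

```text
t 9.5 tcpH [-23.6 -33.9 112.1] F_H [ 0.5 -0.7  0.4] w 0.3
twist [-0.001 -0.001 -0.032]
1.0 [-23.  -33.5 112.9] [-0.009  0.007 -0.014]
0.9 [-28.9 -33.5 109.4] [0.088 0.006 0.045]
0.8 [-34.3 -33.5 105.3] [0.179 0.006 0.114]
0.7 [-39.3 -33.5 100.6] [0.262 0.005 0.191]
0.6 [-43.8 -33.5  95.5] [0.337 0.005 0.276]
0.5 [-47.8 -33.5  90. ] [0.403 0.005 0.368]
pre [-0.643  0.01  -0.099]
```

Emit:
jog_arm(
  moves=[
    {"xyz":[0.088,0,0.045],"twist":[0,0,0],"grip":1},
    {"xyz":[0.179,0,0.114],"twist":[0,0,0],"grip":1},
    {"xyz":[0.262,0,0.191],"twist":[0,0,0],"grip":1},
    {"xyz":[0.262,0,0.191],"twist":[0,0,0],"grip":1},
  ],
)

```text
clock: 10.0
position: [0.4738, 0.1577, 0.1003]
ee_rot: [-2.033, -2.394, 0.0]
force: [0.1, -0.1, 1.2]
width: 0.007
```

```bash
python3 l.py .6 .5 .4 .3 .2 .1; python3 - <<'E'
from h import *
cv2.imwrite("pics/s3.png",cv2.resize(arm.get_image("side")[200:320,220:380],None,fx=5,fy=5,interpolation=cv2.INTER_CUBIC))
E
```

```text
t 10.0 tcpH [-39.6 -34.  100.3] F_H [0.1 0.1 1.2] w 0.6
twist [-0.003 -0.002 -0.029]
0.6 [-43.8 -33.5  95.5] [0.069 0.008 0.08 ]
0.5 [-47.8 -33.5  90. ] [0.136 0.008 0.173]
0.4 [-51.2 -33.5  84.1] [0.192 0.007 0.271]
0.3 [-54.  -33.5  77.9] [0.239 0.007 0.375]
0.2 [-56.2 -33.5  71.4] [0.275 0.007 0.482]
0.1 [-57.7 -33.5  64.8] [0.3   0.007 0.593]
pre [-0.91   0.013 -0.295]
```

View pics/s3.png

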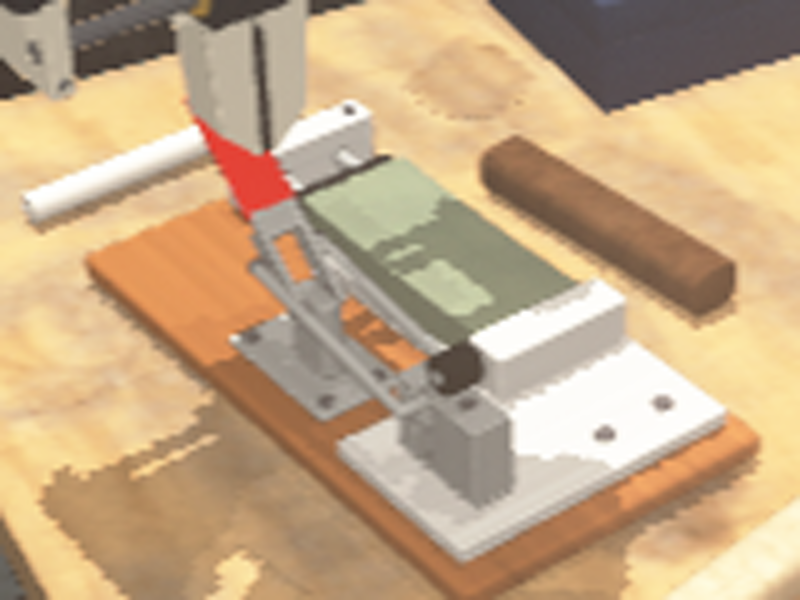

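The jaw's plate edge has moved back from the board's edge by about 5 mm compared with the earlier side view. The bail is pulling it, so I'll continue.

Emit:
jog_arm(
  moves=[
    {"xyz":[0.069,0,0.08],"twist":[0,0,0],"grip":1},
    {"xyz":[0.136,0,0.173],"twist":[0,0,0],"grip":1},
    {"xyz":[0.165,0,0.22],"twist":[0,0,0],"grip":1},
    {"xyz":[0.165,0,0.22],"twist":[0,0,0],"grip":1},
  ],
)

```text
clock: 10.55
position: [0.4724, 0.1671, 0.0873]
ee_rot: [-2.034, -2.394, 0.0]
force: [-0.3, 0.4, 0.2]
width: 0.005
```

```bash
python3 l.py .4 .35 .3 .25 .2 .15 .1 0
```

```text
t 10.55 tcpH [-49.1 -33.8  87.3] F_H [-0.4 -0.2  0.2] w 0.5
twist [-0.002 -0.001 -0.032]
0.4 [-51.2 -33.5  84.1] [0.034 0.005 0.053]
0.35 [-52.7 -33.5  81. ] [0.059 0.005 0.104]
0.3 [-54.  -33.5  77.9] [0.081 0.005 0.156]
0.25 [-55.1 -33.5  74.7] [0.1   0.005 0.21 ]
0.2 [-56.2 -33.5  71.4] [0.117 0.005 0.264]
0.15 [-57.  -33.5  68.1] [0.131 0.005 0.319]
0.1 [-57.7 -33.5  64.8] [0.142 0.005 0.375]
0.0 [-58.5 -33.5  58. ] [0.156 0.005 0.488]
pre [-1.069  0.011 -0.513]
```

Emit:
jog_arm(
  moves=[
    {"xyz":[0.034,0,0.06],"twist":[0,0,0],"grip":1},
    {"xyz":[0.059,0,0.12],"twist":[0,0,0],"grip":1},
    {"xyz":[0.059,0,0.12],"twist":[0,0,0],"grip":1},
  ],
)

```text
clock: 10.92
position: [0.4719, 0.1704, 0.0801]
ee_rot: [-2.034, -2.394, 0.0]
force: [-0.2, 0.1, 0.5]
width: 0.005
```

```bash
python3 l.py .3 .25 .2 .15 .1 0; python3 - <<'E'
from h import *
a=arm.get_image("side")[210:320,230:370];b=arm.get_image("top")[235:330,205:365]
f=lambda a:cv2.resize(a,(700,int(a.shape[0]*700/a.shape[1])),interpolation=cv2.INTER_CUBIC)
cv2.imwrite("pics/s4.png",f(a))
E
```

```text
t 10.93 tcpH [-52.5 -33.8  80.1] F_H [-0.1 -0.2  0.5] w 0.4
twist [-0.002  0.    -0.033]
0.3 [-54.  -33.5  77.9] [0.025 0.005 0.036]
0.25 [-55.1 -33.5  74.7] [0.044 0.005 0.09 ]
0.2 [-56.2 -33.5  71.4] [0.061 0.005 0.144]
0.15 [-57.  -33.5  68.1] [0.075 0.005 0.199]
0.1 [-57.7 -33.5  64.8] [0.086 0.005 0.255]
0.0 [-58.5 -33.5  58. ] [0.1   0.005 0.368]
pre [-1.125  0.012 -0.632]
```

View pics/s4.png

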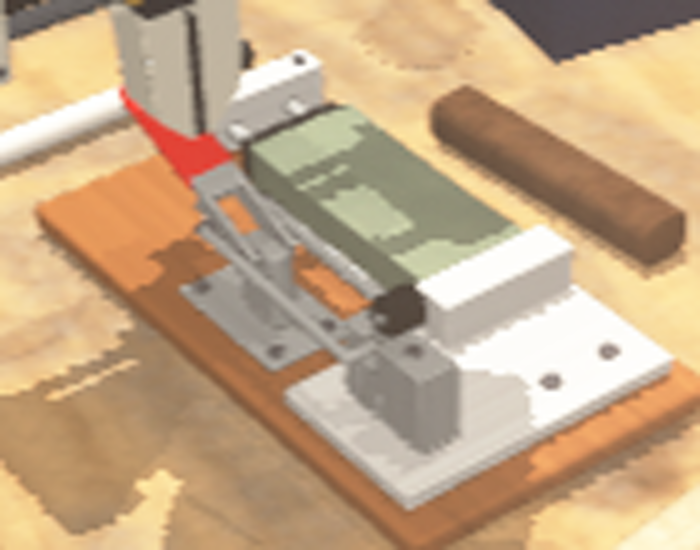

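The knob sits where it should over the fence (about (398,308)), and the jaw has clearly been drawn. I'll keep pressing.

Emit:
jog_arm(
  moves=[
    {"xyz":[0.025,0,0.04],"twist":[0,0,0],"grip":1},
    {"xyz":[0.044,0,0.09],"twist":[0,0,0],"grip":1},
    {"xyz":[0.061,0,0.144],"twist":[0,0,0],"grip":1},
    {"xyz":[0.061,0,0.144],"twist":[0,0,0],"grip":1},
  ],
)

```text
clock: 11.52
position: [0.4713, 0.1741, 0.0714]
ee_rot: [-2.034, -2.394, 0.0]
force: [-0.0, -0.5, 0.4]
width: 0.009
```

```bash
python3 l.py .2 .15 .1 .05 0
```

```text
t 11.53 tcpH [-56.2 -33.8  71.4] F_H [ 0.5 -0.1  0.4] w 0.8
twist [-0.002 -0.001 -0.033]
0.2 [-56.2 -33.5  71.4] [-0.001  0.005  0.   ]
0.15 [-57.  -33.5  68.1] [0.013 0.005 0.055]
0.1 [-57.7 -33.5  64.8] [0.024 0.005 0.111]
0.05 [-58.2 -33.5  61.4] [0.033 0.005 0.167]
0.0 [-58.5 -33.5  58. ] [0.038 0.005 0.224]
pre [-1.187  0.012 -0.776]
```

Emit:
jog_arm(
  moves=[
    {"xyz":[0.013,0,0.055],"twist":[0,0,0],"grip":1},
    {"xyz":[0.024,0,0.111],"twist":[0,0,0],"grip":1},
    {"xyz":[0.033,0,0.167],"twist":[0,0,0],"grip":1},
    {"xyz":[0.033,0,0.167],"twist":[0,0,0],"grip":1},
  ],
)

```text
clock: 12.02
position: [0.4709, 0.1759, 0.0614]
ee_rot: [-2.034, -2.394, 0.001]
force: [0.6, -0.3, 1.1]
width: 0.007
```

```bash
python3 l.py .05 0
```

```text
t 12.03 tcpH [-58.  -33.9  61.4] F_H [0.4 0.5 1.1] w 0.7
twist [-0.003  0.001 -0.034]
0.05 [-58.2 -33.5  61.4] [ 0.002  0.006 -0.001]
0.0 [-58.5 -33.5  58. ] [0.008 0.006 0.056]
pre [-1.217  0.013 -0.944]
```

Now step gently to the stop.

Emit:
jog_arm(
  moves=[
    {"xyz":[0.005,0,0.025],"twist":[0,0,0],"grip":1},
    {"xyz":[0.008,0,0.045],"twist":[0,0,0],"grip":1},
    {"xyz":[0.008,0,0.045],"twist":[0,0,0],"grip":1},
  ],
)

```text
clock: 12.4
position: [0.471, 0.1764, 0.0589]
ee_rot: [2.035, 2.393, -0.0]
force: [1.4, -0.3, -0.8]
width: 0.004
```

Emit:
jog_arm(
  moves=[
    {"xyz":[0,0,0.012],"twist":[0,0,0],"grip":1},
    {"xyz":[0,0,0.012],"twist":[0,0,0],"grip":1},
  ],
)

```text
clock: 12.65
position: [0.4711, 0.1764, 0.0583]
ee_rot: [2.035, 2.393, 0.0]
force: [1.2, -0.2, 0.3]
width: 0.002
```

Emit:
jog_arm(
  moves=[
    {"xyz":[0,0,0.012],"twist":[0,0,0],"grip":1},
    {"xyz":[0,0,0.012],"twist":[0,0,0],"grip":1},
  ],
)

```text
clock: 12.9
position: [0.4711, 0.1765, 0.0581]
ee_rot: [2.034, 2.393, 0.0]
force: [-2.3, -1.2, 9.6]
width: 0.005
```

Emit:
jog_arm(
  moves=[
    {"xyz":[0,0,0.006],"twist":[0,0,0],"grip":1},
    {"xyz":[0,0,0.006],"twist":[0,0,0],"grip":1},
  ],
)

```text
clock: 13.15
position: [0.4711, 0.1765, 0.058]
ee_rot: [2.034, 2.393, 0.0]
force: [-3.7, -2.1, 13.9]
width: 0.0
```

Emit:
jog_arm(
  moves=[
    {"xyz":[0,0,-0.3],"twist":[0,0,0],"grip":1},
    {"xyz":[0,0,-1],"twist":[0,0,0],"grip":1},
    {"xyz":[0,0,-2],"twist":[0,0,0],"grip":1},
    {"xyz":[0.5,0,-2.5],"twist":[0,0,0],"grip":1},
    {"xyz":[0.5,0,-2.5],"twist":[0,0,0],"grip":1},
  ],
)

```text
clock: 13.78
position: [0.4668, 0.2091, 0.2099]
ee_rot: [2.03, 2.395, 0.009]
force: [-0.4, -1.2, -0.3]
width: 0.005
```

```bash
python3 - <<'E'
from h import *
st()
a=arm.get_image("side")[200:320,230:370];b=arm.get_image("wrist")
cv2.imwrite("pics/s5.png",cv2.resize(a,None,fx=5,fy=5,interpolation=cv2.INTER_CUBIC))
cv2.imwrite("pics/w5.png",b)
E
```

```text
t 13.78 tcpH [-91.4 -32.3 209.9] F_H [ 1.2 -0.6 -0.3] w 0.4
```

View pics/s5.png

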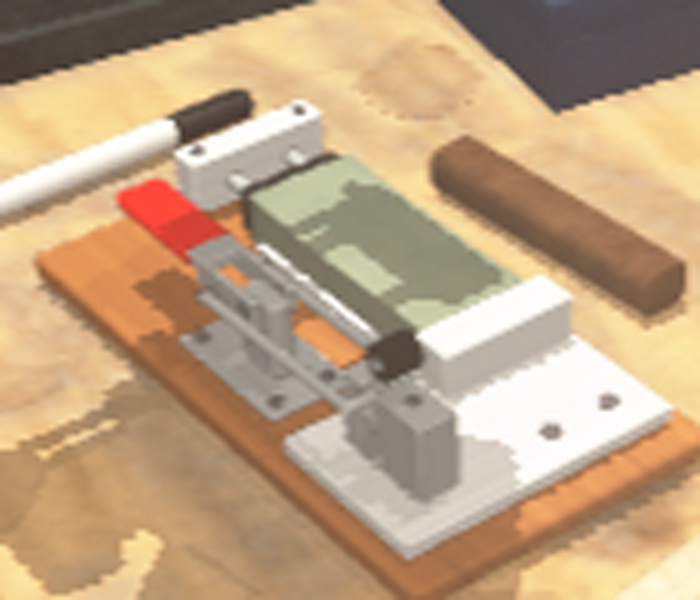

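The lever lies level at (190,220), the bail is hooked and the stone is between pad and jaw. I'll check numerically how far the jaw was drawn, then sign off.

```bash
python3 - <<'E'
from h import *
print(toH(onz("side",220+405/4.2-.4,190+518/4.2-.4,.0195)),toH(onz("side",230+408/5-.4,200+553/5-.4,.0195)))
arm.sign_off()
E
```

```text
[118.40348655 -55.0853681   19.5       ] [108.65926912 -57.17691961  19.5       ]
the job is handed in; nothing more can be done
```

The toggle latch is shut on the green whetstone, and I handed the job in at about 13.8 s. The sign-off gives no verdict, so this rests on my own readings.

- **Hooking the bail:** I measured the keeper's groove in the wrist image at about 76.4 mm from the pivot. The bar went down into it with about 1 N of vertical force. I then drew it back against the post under the lip with about 5 N. The lever was at about 1.15 rad by then, worked out from the knob's position.
- **Shutting the lever:** I let go of the knob and pressed the red lever over with closed fingers. At its hard stop the force rose to about 14 N, with the pressing face at the height expected for shut, and it stayed level when I withdrew.
- **Last picture:** the lever is level, the bail is in the keeper, and the stone is between the pad and the jaw. The jaw had moved about 10 mm, and the fingers were clear of everything. The marker and the dark blank look unmoved; the light blank was out of that view, but I never went near it.

**Disagreement:** while the lever was coming down, the wrist force read only 0 to 1 N, less than the roughly 2 N I had worked out. The jaw was visibly being drawn in the pictures, so I went on. I could not measure the clamping force on the stone directly.

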